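# Set the sloping bench clock to nine

## Robot

A 6-joint arm with a two-finger parallel gripper is mounted at the origin on the work surface. World frame = base frame: x ahead of the robot, y to its left, z up, the work surface at z = 0. Lengths are in m, angles in rad, forces in N, time in s.
With the tool pointing down it reaches from about 0.325 to 0.75 m from the base axis. Payload 7.6 kg.
Tool frame: the origin (TCP) lies between the finger pads; the fingertips stand 17 mm ahead of it and the grasp point (between the pads) lies 2 mm behind it (r.nose_length is the distance from the TCP to the fingertips, in m); z points along the fingers, y is the line along which they close (so a half turn about z gives the same grasp; the last joint's range is limited). The gripper opens to 85 mm and grips with 20 to 120 N. Pads are 22 mm wide; open, the fingers measure 114 mm over their backs; the gripper's body (76 mm by 85 mm) begins 54 mm behind the grasp point. The pads swing forward as they close: fully open they stand 13 mm farther back than shut.
Start: joints at [-0.07, 0.052, 1.401, -0, 1.689, -0.07], TCP at [0.525, 0, 0.248] pointing down, gripper open.
Joint ranges: [-2.9, 2.9], [-0.91, 2.17], [0.12, 2.37], [-1.06, 4.2], [0.26, 2.73], [-2.93, 2.93]. Speed limits (rad/s): [2.57, 2.57, 3.01, 3.14, 3.14, 3.14].

## Interface

Orientations are given as a unit quaternion [w, x, y, z].
In Python, from bench import r, imaging, job gives the robot as it stands.
- The arm moves only by the tool arm_command, never from a script. Its argument "steps" is a list of rows, each an object with "travel": the shift along the tool's x, y, z in mm, a list of three; "twist": the turn, a rotation vector about the tool's x, y, z in degrees, a list of three; "hand": the finger opening in mm, from 0 to 85.4. In form: [{"travel": [tx, ty, tz], "twist": [rx, ry, rz], "hand": hand}, ...]. A call has 1 to 12 rows; each row shifts and turns the commanded pose from where the row before left it, along the tool's axes as they then stand; what a row does not reach is not made up. A row lasts 1/8 s, in which the tool goes at most 62.5 mm and 10.7 degrees, less where a joint would pass 70% of its speed; a pose out of reach is approached as far as the arm can. A call with a gripper value outside its range is refused whole. The fingers move at their own pace and stop on an object; the grip force is fixed at half the most. Time passes only in rows, so rows that do not move let the fingers close. It gives the time, the measured TCP pose, the force, the opening and the grip force at its end, in the units of the state.
- r.observe(): the state, without advancing time (a new reading comes with each control period).
- imaging.get_image(name): name is "scene" or "side" or "wrist"; returns a dict with "image" (384x512x3 uint8, red, green, blue), "depth" (384x512 float32, m along the optical axis (not along the pixel's ray), 0 where there is no reading), "K" (3x3 intrinsics, pixels), "D" ([k1, k2, p1, p2, k3] as OpenCV has them; the pictures are not rectified), "rvec" (rotation vector, rad) and "tvec" (3), from world to camera coordinates, as OpenCV has them. Camera axes: x right, y down, z forward; pixel columns grow to the right and rows downward; lengths in m; the calibration is good to about 2 mm. A picture is of the moment at which its call begins.
- job.close_job(): hands the job in; it is judged then, once.
The state is a dict: "time_s": time; "qpos": joint angles; "qvel": joint speeds; "joint_efforts": joint torques, N m; "eef_pos": TCP position; "ee_rot": TCP orientation; "force": force on the tool from outside, world axes, zero at the start; "ft_torque": the same for the moment, N m; "grip_width": finger opening in m; "finger_force": force on a finger pad.
Only numpy, scipy, OpenCV 4.12 (cv2) and the standard library are available. Lean on these libraries where they do the work, as an engineer would, in place of code of your own. Each camera call takes 0.05 s, during which the arm holds its last target. There are 200 camera calls.

## Task

Swing the clear cover of the sloping bench clock right up and back, and turn the brass knob in the middle of its dial clockwise, one click to the hour, until the hour hand stands at exactly nine o'clock; do not run on past nine. Then swing the cover down again until it is fully shut, let go, and leave the other things on the table where they are.

Things in the scene. Friction and masses are not known exactly. Their poses are not given: they have to be found in the camera images.
- clock: Dark wood clock case with a sloping face, fixed, 196 mm deep (x), 190 mm wide (y), turned about side-on to the robot. Origin: middle of its underside, on the table. x points level from the face's low front edge to its high back edge, y left, z up. The face, 190 x 180 mm, slopes 30 degrees; its middle is 75 mm straight above the origin and its outward normal leans 30 degrees from vertical towards -x.
- dial (a point): Middle of the white dial (134 mm across, lying on the face), at the foot of the knob's axis; axes as clock. Twelve black marks: the double long one, at the upper (back) end of the slope, is twelve o'clock; three is to the right (-y), six at the lower end, nine to the left (+y).
- hour_grip (a point): Middle of the gripping part of the round brass setting knob, on its axis, 28 mm out from the dial. The knob is 30 mm in diameter and stands 4 to 40 mm out from the dial along its normal; it carries the flat dark steel hour hand (9 mm wide, reaching 54 mm from the axis, top 7 mm out from the dial). The point's x axis points along the hand, z out of the dial.
- hour (a joint): Angle of knob and hand in rad: 0 at twelve, growing clockwise as one looks at the dial, pi/6 per hour, nine o'clock 4.712. A sprung ball clicks at every hour: about 0.075 N m to leave a click; let go in between, it jumps to the nearer one. A stop keeps it from going back past twelve. It starts at three, four, five or six, so six to three clicks are needed.
- cover (a joint): Opening of the clear cover in rad: 0 shut on the face, 2.0 (115 degrees) at its stop. The hinge is stiff (about 0.3 N m) and the cover, 0.18 kg, stays at whatever angle it is left. It starts shut.
- cover_hinge (a point): Middle of the cover's hinge line, on the plane of the face, 82 mm up the slope from the dial's middle, parallel to y of clock. The cover is a clear hood, open below, 164 mm long from the hinge down the slope, 164 mm wide, 54 mm high over the face, walls 4 mm, thin aluminium edging; it swings up and back.
- cover_handle (a point): Centre of the cover's dark wooden barrel handle: a cylinder 32 mm long (parallel to the hinge), 22 mm in diameter, on a 10 mm stem: 150 mm from the hinge along the hood, 28 mm outside its top panel (171 mm from the hinge line). Pinched by its flat ends it turns between the fingers as the cover swings. The point turns with the cover; shut, x points up the slope, z out of the face.
- screwdriver: Screwdriver with black handle, 170 mm long, lying left (+y of clock) of the clock, roughly along its x. Origin: under its middle. Leave alone.
- oil_bottle: Small amber oil bottle, 32 mm across, 70 mm high, upright, left of the clock's back edge (towards +x, +y of clock). Origin: middle of its underside. Leave alone.
- gearwheel: Brass clock wheel, about 57 mm across, 5 mm thick with a short hub, lying flat right of the clock (-y of clock). Origin: middle of its underside. Leave alone.
- loupe: Black eyeglass loupe, 38 mm across, 30 mm high, right of the clock's back edge (towards +x, -y of clock). Origin: middle of its underside. Leave alone.
- brush: Brush, 160 mm long, lying on the far left of the table. Origin: under its middle. Leave alone.
- parts_dish: Round steel dish, 80 mm across, 25 mm high, on the right of the table. Origin: middle of its underside. Leave alone.

How it is judged:
By the outcome, as a careful person would: the job done as asked, in the order asked, and still so for the second after the job is handed in, with the robot touching nothing.
It also fails if it takes over 72 s, if anything falls off the work surface, if the arm or the gripper's body presses on something with over 40 N, if the wrist force passes 120 N, or if a joint passes its speed limit or range.

## Working session

There is one attempt and no reset: what is moved stays moved. The work goes in short steps, Python scripts to look and compute and a tool call to move; the robot and the scene stay as the last step left them, time stands still between calls to the robot, and variables do not carry over. Pictures are saved under pics/ and viewed, at most 10 in all, crops included, and the job is handed in when it is done.

Besides the shell and the picture viewer there is one more tool, called in YAML: its name, and indented under it one key for each argument. arm_command: Moves the arm, as the interface text tells. Its arguments: {"type":"object","properties":{"steps":{"type":"array"}},"required":["steps"]}

```bash
ls; mkdir -p pics
cat > h.py <<'E'
import numpy as np, cv2
from scipy.spatial.transform import Rotation as R
from bench import r, imaging, job
def get(n):
    d=imaging.get_image(n); d['R']=cv2.Rodrigues(np.array(d['rvec'],float))[0]; return d
def cloud(d):
    h,w=d['depth'].shape
    u,v=np.meshgrid(np.arange(w),np.arange(h))
    p=cv2.undistortPoints(np.stack([u,v],-1).reshape(-1,1,2).astype(np.float64),np.array(d['K'],float),np.array(d['D'],float)).reshape(h,w,2)
    P=np.dstack([p,np.ones((h,w))])*d['depth'][...,None]
    return (P-np.array(d['tvec']).ravel())@d['R']
def proj(d,X):
    return cv2.projectPoints(np.array(X,float).reshape(-1,1,3),np.array(d['rvec'],float),np.array(d['tvec'],float),np.array(d['K'],float),np.array(d['D'],float))[0].reshape(-1,2)
def save(d,n): cv2.imwrite('pics/'+n,d['image'][...,::-1])
E
python3 - <<'E'
from h import *
ims=[get(n) for n in('scene','side')]
a=np.vstack([i['image'] for i in ims]); 
a=np.hstack([i['image'] for i in ims]); a=cv2.resize(a,(800,300)); 
save(ims[0],'scene0.png'); save(ims[1],'side0.png')
for i in ims: print(-i['R'].T@np.array(i['tvec']).ravel())
print(r.observe())
E
```

```text
pics
[ 1.25118581 -0.5120049   1.29531462]
[-0.02257567 -0.77285625  0.80943405]
{'time_s': 0.1, 'qpos': array([-7.02934741e-02,  5.27936140e-02,  1.40158323e+00, -4.05041547e-06,
        1.68857508e+00, -7.02523243e-02]), 'qvel': array([ 0.00128249, -0.00116781, -0.00276982, -0.0003169 , -0.00038645,
       -0.00146652]), 'joint_efforts': array([ 2.37367596e-03, -3.82580674e+01, -3.60984743e+01, -5.21182415e-05,
        4.78979055e-03, -6.69374316e-06]), 'eef_pos': array([5.24775037e-01, 4.11530830e-05, 2.47566417e-01]), 'ee_rot': array([-5.11811897e-04,  7.07121334e-01,  7.07091902e-01, -4.47162347e-04]), 'force': array([ 0.20661428, -0.46538388, -0.29571973]), 'ft_torque': array([ 0.00305274, -0.04273152, -0.02428454]), 'finger_force': 0.0, 'grip_width': 0.08529868410817958}
```

View pics/scene0.png

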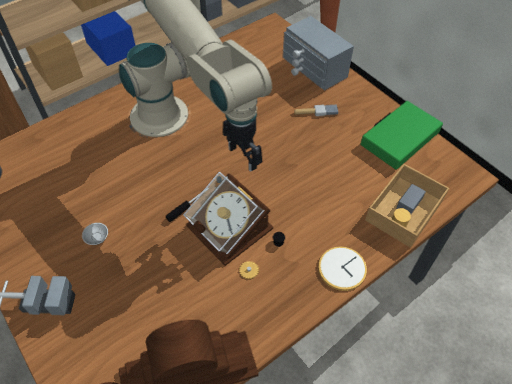

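View pics/side0.png

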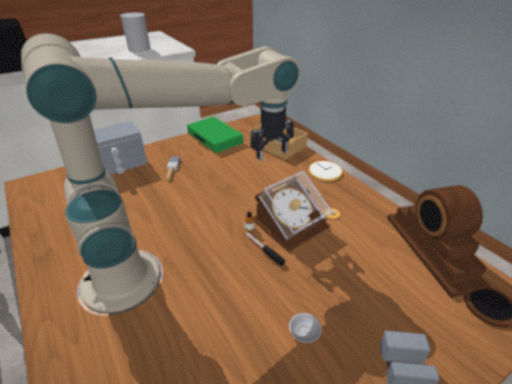

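Run:
```python
from h import *
out=[]
for n,(u,v) in (('scene',(228,215)),('side',(292,210))):
    d=get(n); C=cloud(d); np.set_printoptions(precision=3,suppress=True)
    for k in range(-30,31,15): print(n,[tuple(np.round(C[v+k,u+j],3)) for j in range(-30,31,15)])
    s=d['image'][v-50:v+50,u-66:u+67]
    out.append(cv2.resize(s,(399*1,300),interpolation=cv2.INTER_CUBIC))
    # dial: light pixels
    hsv=cv2.cvtColor(d['image'],cv2.COLOR_RGB2HSV); m=((hsv[...,1]<70)&(hsv[...,2]>170)).astype(np.uint8)
    m2=np.zeros_like(m); m2[v-35:v+35,u-35:u+35]=m[v-35:v+35,u-35:u+35]
    c=max(cv2.findContours(m2,cv2.RETR_EXTERNAL,cv2.CHAIN_APPROX_NONE)[0],key=cv2.contourArea)
    e=cv2.fitEllipse(cv2.convexHull(c)); print(e)
    p=cv2.undistortPoints(np.array([[e[0]]],float),np.array(d['K'],float),np.array(d['D'],float))[0,0]
    ray=d['R'].T@np.array([*p,1]); o=-d['R'].T@np.array(d['tvec']).ravel()
    print('center at z .075',o+ray*(0.075-o[2])/ray[2], 'bbox', cv2.boundingRect(c))
cv2.imwrite('pics/crop0.png',np.hstack(out)[...,::-1])
```

```text
scene [(np.float64(0.36), np.float64(-0.065), np.float64(0.001)), (np.float64(0.481), np.float64(-0.078), np.float64(0.138)), (np.float64(0.519), np.float64(-0.049), np.float64(0.155)), (np.float64(0.449), np.float64(0.053), np.float64(-0.001)), (np.float64(0.482), np.float64(0.09), np.float64(0.004))]
scene [(np.float64(0.482), np.float64(-0.134), np.float64(0.111)), (np.float64(0.519), np.float64(-0.104), np.float64(0.127)), (np.float64(0.555), np.float64(-0.076), np.float64(0.144)), (np.float64(0.587), np.float64(-0.046), np.float64(0.154)), (np.float64(0.591), np.float64(0.004), np.float64(0.115))]
scene [(np.float64(0.517), np.float64(-0.159), np.float64(0.097)), (np.float64(0.551), np.float64(-0.128), np.float64(0.108)), (np.float64(0.584), np.float64(-0.098), np.float64(0.121)), (np.float64(0.621), np.float64(-0.072), np.float64(0.142)), (np.float64(0.626), np.float64(-0.022), np.float64(0.102))]
scene [(np.float64(0.572), np.float64(-0.193), np.float64(0.117)), (np.float64(0.584), np.float64(-0.152), np.float64(0.093)), (np.float64(0.621), np.float64(-0.125), np.float64(0.113
[... 1581 characters left out ...]
64(0.469), np.float64(-0.115), np.float64(0.061)), (np.float64(0.487), np.float64(-0.167), np.float64(0.091)), (np.float64(0.533), np.float64(-0.184), np.float64(0.081)), (np.float64(0.627), np.float64(-0.156), np.float64(0.013))]
side [(np.float64(-0.023), np.float64(-0.773), np.float64(0.809)), (np.float64(0.459), np.float64(-0.131), np.float64(0.012)), (np.float64(0.491), np.float64(-0.167), np.float64(0.025)), (np.float64(0.549), np.float64(-0.174), np.float64(-0.0)), (np.float64(0.59), np.float64(-0.201), np.float64(-0.001))]
((291.90087890625, 207.52777099609375), (32.70374298095703, 41.80523681640625), 134.66305541992188)
center at z .075 [ 0.55  -0.085  0.075] bbox (273, 189, 38, 38)
```

View pics/crop0.png

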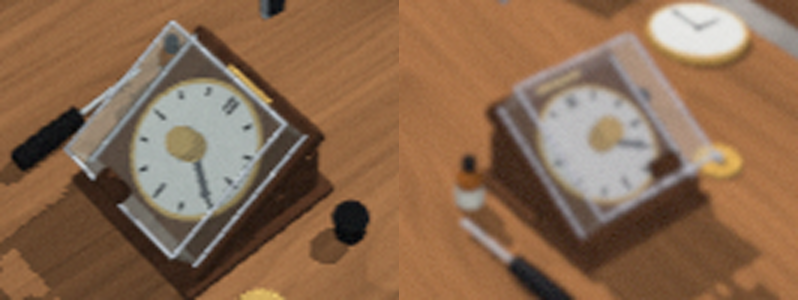

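Run:
```python
from h import *
np.set_printoptions(precision=4,suppress=True)
def rayz(d,px,z):
    p=cv2.undistortPoints(np.array([[px]],float),np.array(d['K'],float),np.array(d['D'],float))[0,0]
    ray=d['R'].T@np.array([*p,1]); o=-d['R'].T@np.array(d['tvec']).ravel(); return o+ray*(z-o[2])/ray[2]
for n,px in (('scene',(200.3,226.7)),('side',(314.7,214.3))):
    d=get(n); h=rayz(d,px,.112); C=cloud(d); print(h, C[int(px[1]),int(px[0])])
    v=h[:2]-[.5525,-.0845]; print(np.linalg.norm(v), np.degrees(np.arctan2(-v[1],-v[0])))
d=get('wrist'); save(d,'w0.png'); print('cam',-d['R'].T@np.array(d['tvec']).ravel(), d['R'])
print(proj(d,[[.5525,-.0845,.075]]))
C=cloud(d); m=(C[...,2]>.03)&(C[...,2]<.2)&(d['depth']>0); print(m.sum())
```

```text
[ 0.5637 -0.1803  0.112 ] [ 0.5651 -0.1815  0.1187]
0.09644791461271657 96.64507286675021
[ 0.56  -0.184  0.112] [ 0.5524 -0.1885  0.12  ]
0.09975644666161013 94.31587494771297
cam [0.5249 0.0851 0.3742] [[ 1.     -0.0008  0.001 ]
 [-0.0011 -0.9448  0.3277]
 [ 0.0006 -0.3277 -0.9448]]
[[283.6196 252.6259]]
40031
```

View pics/w0.png

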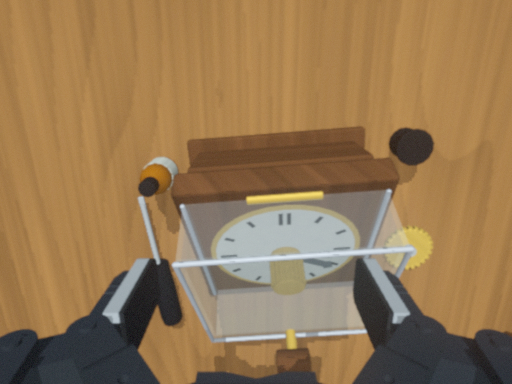

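Run:
```python
from h import *
np.set_printoptions(precision=4,suppress=True)
rng=np.random.default_rng(0)
for n in ('wrist','scene','side'):
    d=get(n); C=cloud(d); c=np.array([.5525,-.0845])
    m=(C[...,2]>.05)&(C[...,2]<.2)&(np.hypot(*(C[...,:2]-c).transpose(2,0,1))<.1)
    P=C[m]; best=0
    for _ in range(600):
        q=P[rng.integers(len(P),size=3)]; nn=np.cross(q[1]-q[0],q[2]-q[0]); L=np.linalg.norm(nn)
        if L<1e-5: continue
        nn/=L; nn*=np.sign(nn[2])
        if abs(nn[2]-.866)>.06: continue
        k=abs((P-q[0])@nn)<.002
        if k.sum()>best: best=k.sum(); K=k
    Q=P[K]; cc=Q.mean(0); nn=np.linalg.svd(Q-cc,full_matrices=False)[2][2]; nn*=np.sign(nn[2])
    yaw=np.arctan2(-nn[1],-nn[0])
    # height above face plane thru (c,.075)
    print(n,len(P),best,'tilt',np.degrees(np.arccos(nn[2])),'yaw',np.degrees(yaw),'off',(cc-[*c,.075])@nn, cc)
    # centre across: extents of cloud along clock axes
    y=np.array([-np.sin(yaw),np.cos(yaw)]); x=np.array([np.cos(yaw),np.sin(yaw)])
    print(np.percentile((Q[:,:2]-c)@y,[1,99]),np.percentile((Q[:,:2]-c)@x,[1,99]))
```

```text
wrist 31660 13924 tilt 30.18718942910679 yaw 94.29896403749939 off 0.052735572892134215 [ 0.5453 -0.0897  0.1333]
[-0.0808  0.0806] [-0.0923  0.0492]
scene 3419 1438 tilt 30.474920684180276 yaw 94.60234608953063 off 0.05353624034661118 [ 0.557  -0.1033  0.1259]
[-0.0823  0.0815] [-0.0906  0.0446]
side 2501 1446 tilt 30.077757904284102 yaw 94.82680981625715 off 0.05202153432041801 [ 0.5476 -0.1023  0.1251]
[-0.0796  0.0833] [-0.092   0.0471]
```

arm_command:
  steps:
    - {"travel": [0, 0, 0], "twist": [0, 0, -4.5], "hand": 85}
    - {"travel": [-46, 5, 0], "twist": [0, 0, 0], "hand": 70}
    - {"travel": [-46, 5, 0], "twist": [0, 0, 0], "hand": 60}
    - {"travel": [-46, 5, 0], "twist": [0, 0, 0], "hand": 60}
    - {"travel": [-46, 6, 20], "twist": [0, 0, 0], "hand": 60}
    - {"travel": [0, 0, 30], "twist": [0, 0, 0], "hand": 60}
    - {"travel": [0, 0, 30], "twist": [0, 0, 0], "hand": 60}
    - {"travel": [0, 0, 0], "twist": [0, 0, 0], "hand": 60}

```text
time_s: 1.5
eef_pos: [0.5592, -0.1814, 0.1656]
ee_rot: [-0.003, 0.679, 0.734, -0.001]
force: [0.6, -0.4, 0.2]
grip_width: 0.0602
finger_force: 0.0
```

Run:
```python
from h import *
np.set_printoptions(precision=4,suppress=True)
s=r.observe(); print(s['eef_pos'],s['ee_rot'],s['qpos'],s['grip_width'],r.nose_length,[a for a in dir(r) if a[0]!='_'])
d=get('wrist'); save(d,'w1.png')
print(proj(d,[[.5602,-.1816,.112]]))
```

```text
[ 0.5592 -0.1814  0.1656] [-0.0026  0.6789  0.7342 -0.001 ] [-0.3765  0.2711  1.3224  0.      1.5536 -0.4549] 0.06016503328425383 0.017 ['Unreachable', 'nose_length', 'observe']
[[257.7332 227.4414]]
```

View pics/w1.png

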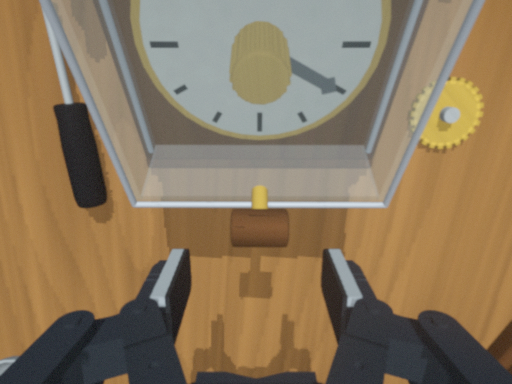

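arm_command:
  steps:
    - {"travel": [0, 1, 27], "twist": [0, 0, 0], "hand": 60}
    - {"travel": [0, 0, 27], "twist": [0, 0, 0], "hand": 60}
    - {"travel": [0, 0, 0], "twist": [0, 0, 0], "hand": 45}
    - {"travel": [0, 0, 0], "twist": [0, 0, 0], "hand": 20}
    - {"travel": [0, 0, 0], "twist": [0, 0, 0], "hand": 20}
    - {"travel": [0, 0, 0], "twist": [0, 0, 0], "hand": 20}
    - {"travel": [0, 0, 0], "twist": [0, 0, 0], "hand": 20}

```text
time_s: 2.42
eef_pos: [0.561, -0.182, 0.1168]
ee_rot: [0.0, 0.679, 0.734, -0.0]
force: [-8.8, 1.0, 3.6]
grip_width: 0.0311
finger_force: 60.0
```

Run:
```python
import numpy as np
ph=np.radians(181.3-np.r_[np.arange(0,24)*4.8,115.2]); p=np.round(171*np.c_[np.cos(ph),-np.sin(ph)]); print(np.diff(p,axis=0).astype(int).tolist())
```

```text
[[0, -14], [2, -15], [2, -14], [4, -14], [5, -13], [6, -13], [7, -12], [9, -12], [9, -11], [10, -10], [11, -10], [11, -8], [12, -8], [13, -6], [13, -5], [14, -5], [14, -3], [14, -1], [15, -1], [14, 1], [14, 1], [14, 3], [14, 4], [13, 6]]
```

arm_command:
  steps:
    - {"travel": [0, 0, -14], "twist": [0, 0, 0], "hand": 20}
    - {"travel": [2, 0, -15], "twist": [0, 0, 0], "hand": 20}
    - {"travel": [2, 0, -14], "twist": [0, 0, 0], "hand": 20}
    - {"travel": [4, 0, -14], "twist": [0, 0, 0], "hand": 20}
    - {"travel": [5, 0, -13], "twist": [0, 0, 0], "hand": 20}
    - {"travel": [6, 0, -13], "twist": [0, 0, 0], "hand": 20}
    - {"travel": [7, 0, -12], "twist": [0, 0, 0], "hand": 20}
    - {"travel": [9, 0, -12], "twist": [0, 0, 0], "hand": 20}

```text
time_s: 3.42
eef_pos: [0.5581, -0.1458, 0.2217]
ee_rot: [-0.001, 0.679, 0.735, -0.0]
force: [-3.2, 4.3, -9.4]
grip_width: 0.0308
finger_force: 60.1
```

arm_command:
  steps:
    - {"travel": [9, 0, -11], "twist": [0, 0, 0], "hand": 20}
    - {"travel": [10, 0, -10], "twist": [0, 0, 0], "hand": 20}
    - {"travel": [11, 0, -10], "twist": [0, 0, 0], "hand": 20}
    - {"travel": [11, 0, -8], "twist": [0, 0, 0], "hand": 20}
    - {"travel": [12, 0, -8], "twist": [0, 0, 0], "hand": 20}
    - {"travel": [13, 0, -6], "twist": [0, 0, 0], "hand": 20}
    - {"travel": [13, 0, -5], "twist": [0, 0, 0], "hand": 20}
    - {"travel": [14, 0, -5], "twist": [0, 0, 0], "hand": 20}

```text
time_s: 4.42
eef_pos: [0.5509, -0.0539, 0.2844]
ee_rot: [-0.0, 0.679, 0.734, -0.001]
force: [-3.6, -0.9, -15.5]
grip_width: 0.0304
finger_force: 60.5
```

arm_command:
  steps:
    - {"travel": [14, 0, -3], "twist": [0, 0, 0], "hand": 20}
    - {"travel": [14, 0, -1], "twist": [0, 0, 0], "hand": 20}
    - {"travel": [15, 0, -1], "twist": [0, 0, 0], "hand": 20}
    - {"travel": [14, 0, 1], "twist": [0, 0, 0], "hand": 20}
    - {"travel": [14, 0, 1], "twist": [0, 0, 0], "hand": 20}
    - {"travel": [14, 0, 3], "twist": [0, 0, 0], "hand": 20}
    - {"travel": [7, 0, 2], "twist": [0, 0, 0], "hand": 20}
    - {"travel": [0, 0, 0], "twist": [0, 0, 0], "hand": 20}

```text
time_s: 5.42
eef_pos: [0.5438, 0.0379, 0.2852]
ee_rot: [0.001, 0.679, 0.734, 0.001]
force: [-10.6, -1.1, -1.7]
grip_width: 0.0299
finger_force: 59.3
```

arm_command:
  steps:
    - {"travel": [7, 0, 2], "twist": [0, 0, 0], "hand": 20}
    - {"travel": [7, 0, 3], "twist": [0, 0, 0], "hand": 20}
    - {"travel": [4, 0, 2], "twist": [0, 0, 0], "hand": 20}
    - {"travel": [0, 0, 0], "twist": [0, 0, 0], "hand": 20}

```text
time_s: 5.92
eef_pos: [0.5425, 0.056, 0.2794]
ee_rot: [0.002, 0.679, 0.734, 0.001]
force: [-11.3, -0.8, 3.4]
grip_width: 0.0296
finger_force: 59.0
```

arm_command:
  steps:
    - {"travel": [2, 0, 1], "twist": [0, 0, 0], "hand": 20}
    - {"travel": [0, 0, 0], "twist": [0, 0, 0], "hand": 20}

```text
time_s: 6.18
eef_pos: [0.5423, 0.0577, 0.2788]
ee_rot: [0.002, 0.679, 0.734, 0.001]
force: [-11.7, -1.6, 4.8]
grip_width: 0.0299
finger_force: 59.0
```

arm_command:
  steps:
    - {"travel": [3, 0, 1], "twist": [0, 0, 0], "hand": 20}
    - {"travel": [0, 0, 0], "twist": [0, 0, 0], "hand": 20}

```text
time_s: 6.42
eef_pos: [0.5421, 0.0606, 0.2777]
ee_rot: [0.002, 0.679, 0.734, 0.001]
force: [-11.7, -2.3, 4.1]
grip_width: 0.0298
finger_force: 58.9
```

arm_command:
  steps:
    - {"travel": [3, 0, 1], "twist": [0, 0, 0], "hand": 20}
    - {"travel": [0, 0, 0], "twist": [0, 0, 0], "hand": 20}

```text
time_s: 6.68
eef_pos: [0.5419, 0.0636, 0.2764]
ee_rot: [0.002, 0.679, 0.734, 0.001]
force: [-10.2, -1.7, 2.8]
grip_width: 0.0297
finger_force: 58.9
```

Run:
```python
from h import *
np.set_printoptions(precision=4,suppress=True)
d=get('scene'); 
cv2.imwrite('pics/s2.png',cv2.resize(d['image'][90:290,100:370],(800,593),interpolation=cv2.INTER_CUBIC)[...,::-1])
```

```text
(no output)
```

View pics/s2.png

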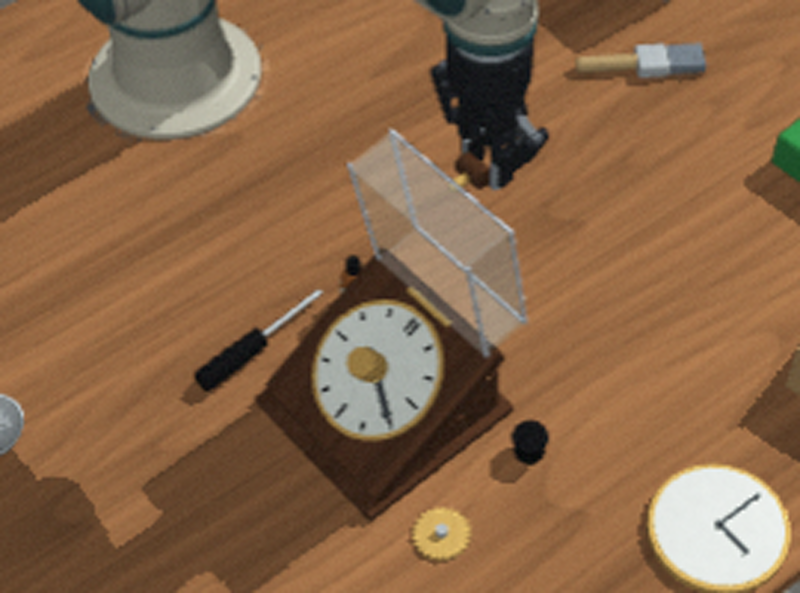

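Run:
```python
from h import *
np.set_printoptions(precision=4,suppress=True)
yaw=np.radians(94.5); x=np.array([np.cos(yaw),np.sin(yaw),0]); y=np.array([-x[1],x[0],0]); c=np.array([.5523,-.082,0])
rng=np.random.default_rng(0)
for n in ('scene','side'):
    d=get(n); C=cloud(d)-c; Q=np.stack([C@x,C@y,C[...,2]],-1)
    m=(Q[...,0]>.03)&(Q[...,0]<.16)&(abs(Q[...,1])<.075)&(Q[...,2]>.14)&(Q[...,2]<.3)
    P=Q[m]; print(n,len(P)); best=0
    if len(P)<100: continue
    for _ in range(800):
        q=P[rng.integers(len(P),size=3)]; nn=np.cross(q[1]-q[0],q[2]-q[0]); L=np.linalg.norm(nn)
        if L<1e-5: continue
        nn/=L
        if abs(nn[1])>.1: continue
        k=abs((P-q[0])@nn)<.002
        if k.sum()>best: best=k.sum(); K=k
    cc=P[K].mean(0); nn=np.linalg.svd(P[K]-cc,full_matrices=False)[2][2]; nn*=np.sign(nn[0]); e=np.degrees(np.arctan2(nn[2],nn[0]))
    print(best,cc,nn,'opening',120-e,'dist from hinge',(cc-[.071,0,.116])@nn)
    if n=='side': cv2.imwrite('pics/sd2.png',cv2.resize(d['image'][90:240,230:380],(600,600),interpolation=cv2.INTER_CUBIC)[...,::-1])
s=r.observe()['eef_pos']-c; print('tcp clock',s@x,s@y,s[2])
```

```text
scene 1188
617 [ 0.0743 -0.0042  0.282 ] [ 0.1261 -0.005  -0.992 ] opening 202.7568218641985 dist from hinge -0.16424995724519406
side 1225
499 [0.0755 0.0036 0.2823] [ 0.1756 -0.0008 -0.9845] opening 199.88590283329526 dist from hinge -0.1629172120070649
tcp clock 0.1459920444566745 -0.0010576676398009036 0.2763835377457076
```

View pics/sd2.png

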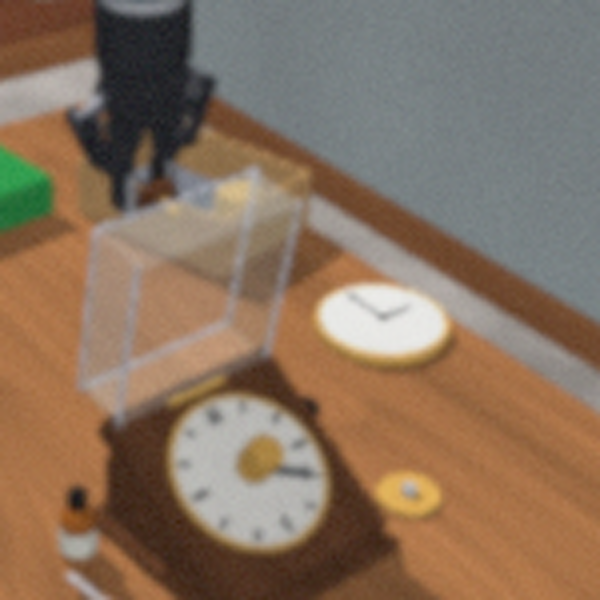

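arm_command:
  steps:
    - {"travel": [4, 0, 2], "twist": [0, 0, 0], "hand": 20}
    - {"travel": [3, 0, 1], "twist": [0, 0, 0], "hand": 20}
    - {"travel": [0, 0, 0], "twist": [0, 0, 0], "hand": 20}

```text
time_s: 7.2
eef_pos: [0.5413, 0.0708, 0.2732]
ee_rot: [0.001, 0.679, 0.734, 0.001]
force: [-10.5, -2.4, 3.2]
grip_width: 0.0298
finger_force: 59.1
```

```bash
cat > ang.py <<'E'
from h import *
np.set_printoptions(precision=4,suppress=True)
yaw=np.radians(94.5); x=np.array([np.cos(yaw),np.sin(yaw),0]); y=np.array([-x[1],x[0],0]); c=np.array([.5523,-.082,0])
for n in ('scene','side'):
    d=get(n); C=cloud(d)-c; Q=np.stack([C@x,C@y,C[...,2]],-1)
    m=(Q[...,0]>.06)&(Q[...,0]<.11)&(abs(Q[...,1])<.07)&(Q[...,2]>.26)&(Q[...,2]<.305)
    P=Q[m][:,[0,2]]
    for _ in range(4):
        a,b=np.polyfit(*P.T,1); P=P[abs(P[:,1]-a*P[:,0]-b)<.004]
    print(n,len(P),'opening by wall slope',210-90-np.degrees(np.arctan(a)),'wall dist from hinge',(b+a*.071-.116)/np.hypot(1,a))
s=r.observe()['eef_pos']-c; print('tcp clock',s@x,s@y,s[2])
E
python3 ang.py
```

```text
scene 657 opening by wall slope 112.90567167780637 wall dist from hinge 0.163098729951282
side 402 opening by wall slope 112.63774919488006 wall dist from hinge 0.1631605006434511
tcp clock 0.15316902450721248 -0.0010221269758947905 0.27317373093080316
```

arm_command:
  steps:
    - {"travel": [0, 0, 0], "twist": [0, 0, 0], "hand": 60}
    - {"travel": [0, 0, 0], "twist": [0, 0, 0], "hand": 60}
    - {"travel": [0, 0, 0], "twist": [0, 0, 0], "hand": 60}
    - {"travel": [3, 0, -20], "twist": [0, 0, 0], "hand": 60}
    - {"travel": [0, 0, -35], "twist": [0, 0, 0], "hand": 60}
    - {"travel": [0, 0, -40], "twist": [0, 0, 0], "hand": 60}
    - {"travel": [-45, 0, 0], "twist": [0, 0, 0], "hand": 60}
    - {"travel": [-45, 0, 0], "twist": [0, 0, 0], "hand": 60}
    - {"travel": [-45, 0, 0], "twist": [0, 0, 0], "hand": 60}
    - {"travel": [-45, 0, 0], "twist": [0, 0, 0], "hand": 60}
    - {"travel": [-45, 0, 0], "twist": [0, 0, 0], "hand": 60}
    - {"travel": [0, 0, 0], "twist": [0, 0, 0], "hand": 60}

```text
time_s: 8.8
eef_pos: [0.5589, -0.1535, 0.3638]
ee_rot: [-0.0, 0.68, 0.733, -0.0]
force: [-0.7, 0.7, -0.4]
grip_width: 0.0599
finger_force: 0.0
```

```bash
python3 ang.py; python3 -c "
from h import *
print(r.observe()['qpos'],r.observe()['eef_pos'])"
```

```text
scene 676 opening by wall slope 112.79841283564707 wall dist from hinge 0.1633013954897253
side 404 opening by wall slope 112.89391741624823 wall dist from hinge 0.16325987096577213
tcp clock -0.06905950757236176 -0.0013552192907542269 0.36443776642224257
[-3.27321018e-01  2.17141738e-01  9.90865999e-01  4.38340244e-04
  1.93311183e+00 -4.05090311e-01] [ 0.55906939 -0.15074029  0.36443777]
```

arm_command:
  steps:
    - {"travel": [0, 0, 0], "twist": [0, 10, 0], "hand": 60}
    - {"travel": [0, 0, 0], "twist": [0, 10, 0], "hand": 60}
    - {"travel": [0, 0, 0], "twist": [0, 10, 0], "hand": 60}
    - {"travel": [0, 0, 0], "twist": [0, 0, 0], "hand": 60}

```text
time_s: 9.4
eef_pos: [0.5591, -0.1514, 0.3624]
ee_rot: [-0.191, 0.656, 0.709, 0.175]
force: [-0.4, -0.3, -0.6]
grip_width: 0.06
finger_force: 0.0
```

```bash
cat > kn.py <<'E'
from h import *
np.set_printoptions(precision=4,suppress=True)
yaw=np.radians(94.5); X=np.array([np.cos(yaw),np.sin(yaw),0]); y=np.array([-X[1],X[0],0]); c=np.array([.5523,-.082,.075])
n=np.array([0,0,np.cos(np.pi/6)])-X*.5; s=X*np.cos(np.pi/6)+np.array([0,0,.5])
st=r.observe(); T=R.from_quat(np.roll(st['ee_rot'],-1)).as_matrix()
print(st['qpos'],st['grip_width'],'tool axes in (s,y,n):\n',np.array([s,y,n])@T)
g=c+n*.028; print('tool-frame mm to knob TCP goal',1000*T.T@(g-st['eef_pos']))
d=get('wrist'); print('dial,knobtop px',proj(d,[c,c+n*.04]))
Q=(cloud(d)-c)@np.array([s,y,n]).T
m=(Q[...,2]>.034)&(Q[...,2]<.047)&(np.hypot(Q[...,0],Q[...,1])<.03); P=Q[m]; print('knob top',len(P),P.mean(0),P.min(0),P.max(0))
m=(abs(Q[...,2])<.006)&(np.hypot(Q[...,0],Q[...,1])<.1); P=Q[m]; print('dial n',len(P),np.median(P[:,2]))
save(d,'wk.png')
E
python3 kn.py
```

```text
[-0.5186  0.3795  0.8695  0.5138  2.144  -0.3668] 0.05995399338697854 tool axes in (s,y,n):
 [[ 1.     -0.0027  0.0007]
 [-0.0027 -1.      0.0019]
 [ 0.0007 -0.0019 -1.    ]]
tool-frame mm to knob TCP goal [-83.5087  -0.5804 255.6663]
dial,knobtop px [[254.8441 209.0421]
 [254.7502 221.9898]]
knob top 506 [ 0.0026 -0.001   0.0396] [-0.0146 -0.0168  0.034 ] [0.017  0.0139 0.042 ]
dial n 15921 0.0012786039667576302
```

View pics/wk.png

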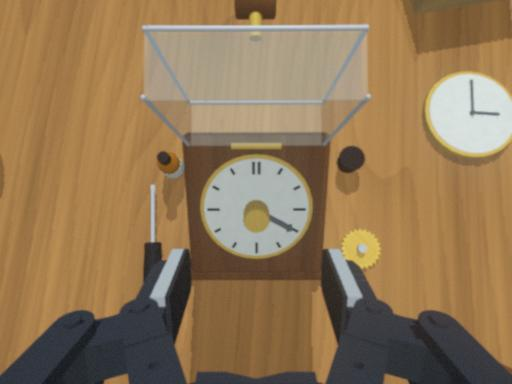

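arm_command:
  steps:
    - {"travel": [-41, 0, 0], "twist": [0, 0, 0], "hand": 60}
    - {"travel": [-40, 0, 35], "twist": [0, 0, 0], "hand": 60}
    - {"travel": [0, 0, 40], "twist": [0, 0, 0], "hand": 60}
    - {"travel": [0, 0, 40], "twist": [0, 0, 0], "hand": 60}
    - {"travel": [0, 0, 40], "twist": [0, 0, 0], "hand": 60}
    - {"travel": [0, 0, 0], "twist": [0, 0, 0], "hand": 60}

```text
time_s: 10.2
eef_pos: [0.5577, -0.1407, 0.1883]
ee_rot: [-0.191, 0.654, 0.711, 0.174]
force: [-0.1, 0.9, 0.5]
grip_width: 0.0602
finger_force: 0.0
```

```bash
python3 kn.py
python3 - <<'E'
from h import *
im=cv2.imread('pics/wk.png'); print(im.shape)
E
```

```text
[-0.5037  0.3946  1.1953  0.4436  1.8361 -0.5302] 0.06021620361874597 tool axes in (s,y,n):
 [[ 1.      0.0025 -0.0009]
 [ 0.0025 -1.      0.0051]
 [-0.0009 -0.0051 -1.    ]]
tool-frame mm to knob TCP goal [-5.4964 -0.2494 99.599 ]
dial,knobtop px [[255.1107 192.8575]
 [254.8047 212.9208]]
knob top 1555 [ 0.0024 -0.0008  0.0397] [-0.0151 -0.0165  0.034 ] [0.0168 0.015  0.0423]
dial n 43066 0.001448534794140332
(384, 512, 3)
```

View pics/wk.png

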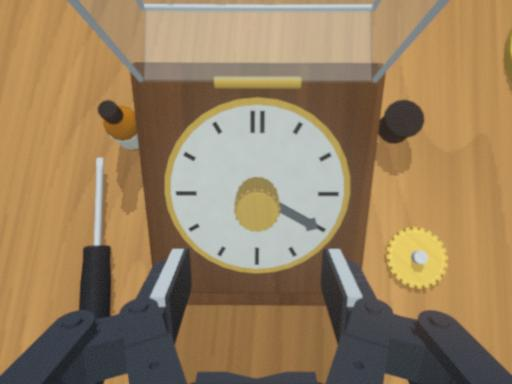

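arm_command:
  steps:
    - {"travel": [-4, 1, 0], "twist": [0, 0, 0], "hand": 60}
    - {"travel": [0, 0, 0], "twist": [0, 0, -9.5], "hand": 60}
    - {"travel": [0, 0, 0], "twist": [0, 0, -9.5], "hand": 60}
    - {"travel": [0, 0, 0], "twist": [0, 0, -9.5], "hand": 60}
    - {"travel": [0, 0, 0], "twist": [0, 0, -9.5], "hand": 60}
    - {"travel": [0, 0, 0], "twist": [0, 0, -9.5], "hand": 60}
    - {"travel": [0, 0, 0], "twist": [0, 0, -9.5], "hand": 60}
    - {"travel": [0, 0, 0], "twist": [0, 0, -9.5], "hand": 60}
    - {"travel": [0, 0, 0], "twist": [0, 0, -9.5], "hand": 60}
    - {"travel": [0, 0, 0], "twist": [0, 0, 0], "hand": 60}

```text
time_s: 11.5
eef_pos: [0.5603, -0.1479, 0.1891]
ee_rot: [-0.04, 0.081, 0.963, 0.255]
force: [0.6, -0.3, 0.3]
grip_width: 0.0601
finger_force: 0.0
```

```bash
sed -i 's/^n=.*/&\nc=c+.0015*s-.0012*y+.001*n/' kn.py; python3 kn.py; ls pics | wc -l
```

```text
[-0.513   0.404   1.1812  0.4444  1.8371 -1.8593] 0.060073910546274256 tool axes in (s,y,n):
 [[ 0.2427  0.9701 -0.0022]
 [ 0.9701 -0.2427 -0.0025]
 [-0.0029 -0.0016 -1.    ]]
tool-frame mm to knob TCP goal [  2.2881   1.6077 103.0025]
dial,knobtop px [[256.823  180.8277]
 [256.9781 199.1233]]
knob top 1509 [-0.0005  0.0015  0.039 ] [-0.0168 -0.0156  0.0341] [0.0148 0.0163 0.0412]
dial n 44185 0.000559053489905536
8
```

arm_command:
  steps:
    - {"travel": [2, 1.5, 20], "twist": [0, 0, 0], "hand": 60}
    - {"travel": [0, 0, 30], "twist": [0, 0, 0], "hand": 60}
    - {"travel": [0, 0, 30], "twist": [0, 0, 0], "hand": 60}
    - {"travel": [0, 0, 20], "twist": [0, 0, 0], "hand": 60}
    - {"travel": [0, 0, 0], "twist": [0, 0, 0], "hand": 60}
    - {"travel": [0, 0, 0], "twist": [0, 0, 0], "hand": 60}

```text
time_s: 12.3
eef_pos: [0.5547, -0.0961, 0.1032]
ee_rot: [-0.041, 0.08, 0.963, 0.255]
force: [1.2, -0.9, -0.5]
grip_width: 0.0602
finger_force: 0.0
```

```bash
python3 kn.py
```

```text
[-0.4432  0.4095  1.3526  0.4499  1.6487 -1.8739] 0.06016861609997177 tool axes in (s,y,n):
 [[ 0.2419  0.9703 -0.0011]
 [ 0.9703 -0.2419 -0.0019]
 [-0.0021 -0.0006 -1.    ]]
tool-frame mm to knob TCP goal [ 0.0302 -0.2777  2.5818]
dial,knobtop px [[253.927  245.2062]
 [253.4897 293.6683]]
knob top 4297 [-0.002   0.003   0.0389] [-0.03  -0.014  0.034] [0.0151 0.0166 0.0469]
dial n 87794 0.0005281928814532919
```

arm_command:
  steps:
    - {"travel": [0, 0, 1], "twist": [0, 0, 0], "hand": 40}
    - {"travel": [0, 0, 0], "twist": [0, 0, 0], "hand": 20}
    - {"travel": [0, 0, 0], "twist": [0, 0, 0], "hand": 20}
    - {"travel": [0, 0, 0], "twist": [0, 0, 0], "hand": 20}
    - {"travel": [0, 0, 0], "twist": [0, 0, 0], "hand": 20}
    - {"travel": [0, 0, 0], "twist": [0, 0, 0], "hand": 20}

```text
time_s: 13.1
eef_pos: [0.5541, -0.0967, 0.1015]
ee_rot: [-0.041, 0.081, 0.963, 0.254]
force: [-1.9, -6.7, 1.0]
grip_width: 0.028
finger_force: 59.2
```

arm_command:
  steps:
    - {"travel": [0, 0, 0], "twist": [0, 0, 7.5], "hand": 20}
    - {"travel": [0, 0, 0], "twist": [0, 0, 7.5], "hand": 20}
    - {"travel": [0, 0, 0], "twist": [0, 0, 7.5], "hand": 20}
    - {"travel": [0, 0, 0], "twist": [0, 0, 7.5], "hand": 20}
    - {"travel": [0, 0, 0], "twist": [0, 0, 7.5], "hand": 20}
    - {"travel": [0, 0, 0], "twist": [0, 0, 7.5], "hand": 20}
    - {"travel": [0, 0, 0], "twist": [0, 0, 7.5], "hand": 20}
    - {"travel": [0, 0, 0], "twist": [0, 0, 7.5], "hand": 20}
    - {"travel": [0, 0, 0], "twist": [0, 0, 0], "hand": 20}

```text
time_s: 14.22
eef_pos: [0.5542, -0.0967, 0.1015]
ee_rot: [-0.162, 0.552, 0.793, 0.2]
force: [-1.0, -7.4, 0.5]
grip_width: 0.0278
finger_force: 59.5
```

```bash
python3 kn.py | head -5
python3 - <<'E'
from h import *
a=get('scene')['image'][180:250,190:270]; b=cv2.imread('pics/wk.png')[...,::-1]
cv2.imwrite('pics/t1.png',np.hstack([cv2.resize(a,(400,350),interpolation=cv2.INTER_CUBIC),cv2.resize(b,(400,350))])[...,::-1])
E
```

```text
[-0.4437  0.4101  1.355   0.4478  1.6454 -0.826 ] 0.027837309989886348 tool axes in (s,y,n):
 [[ 0.9619  0.2732 -0.0031]
 [ 0.2732 -0.962  -0.0016]
 [-0.0035  0.0007 -1.    ]]
tool-frame mm to knob TCP goal [0.8967 0.7234 1.3706]
```

View pics/t1.png

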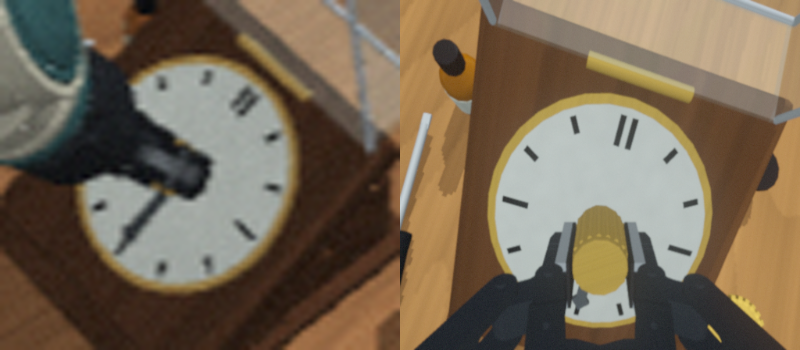

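arm_command:
  steps:
    - {"travel": [0, 0, 0], "twist": [0, 0, 8.2], "hand": 20}
    - {"travel": [0, 0, 0], "twist": [0, 0, 8.2], "hand": 20}
    - {"travel": [0, 0, 0], "twist": [0, 0, 8.2], "hand": 20}
    - {"travel": [0, 0, 0], "twist": [0, 0, 8.2], "hand": 20}
    - {"travel": [0, 0, 0], "twist": [0, 0, 8.2], "hand": 20}
    - {"travel": [0, 0, 0], "twist": [0, 0, 8.2], "hand": 20}
    - {"travel": [0, 0, 0], "twist": [0, 0, 8.2], "hand": 20}
    - {"travel": [0, 0, 0], "twist": [0, 0, 8.2], "hand": 20}
    - {"travel": [0, 0, 0], "twist": [0, 0, 8.2], "hand": 20}
    - {"travel": [0, 0, 0], "twist": [0, 0, 8.2], "hand": 20}
    - {"travel": [0, 0, 0], "twist": [0, 0, 7.5], "hand": 20}
    - {"travel": [0, 0, 0], "twist": [0, 0, 0], "hand": 20}

```text
time_s: 15.82
eef_pos: [0.5543, -0.0968, 0.1015]
ee_rot: [-0.256, 0.95, 0.175, 0.027]
force: [0.1, -7.1, 0.8]
grip_width: 0.0286
finger_force: 59.6
```

```bash
python3 kn.py | head -5
```

```text
[-0.4437  0.4101  1.3549  0.4476  1.645   0.7361] 0.028598746373784917 tool axes in (s,y,n):
 [[ 0.2815 -0.9596 -0.0036]
 [-0.9596 -0.2815 -0.0019]
 [ 0.0008  0.004  -1.    ]]
tool-frame mm to knob TCP goal [ 0.6705 -1.0428  1.4015]
```

arm_command:
  steps:
    - {"travel": [0, 0, 0], "twist": [0, 0, 0], "hand": 60}
    - {"travel": [0, 0, 0], "twist": [0, 0, 0], "hand": 60}
    - {"travel": [0, 0, 0], "twist": [0, 0, 0], "hand": 60}
    - {"travel": [0, 0, -25], "twist": [0, 0, 0], "hand": 60}
    - {"travel": [0, 0, -40], "twist": [0, 0, 0], "hand": 60}
    - {"travel": [0, 0, -45], "twist": [0, 0, 0], "hand": 60}
    - {"travel": [0, 0, 0], "twist": [0, 0, 0], "hand": 60}

```text
time_s: 16.75
eef_pos: [0.5595, -0.1515, 0.2]
ee_rot: [-0.255, 0.95, 0.176, 0.03]
force: [0.4, 0.1, -1.0]
grip_width: 0.0601
finger_force: 0.0
```

```bash
cat >> kn.py <<'E'
def face(cam,n0):
    t=np.radians(np.arange(0,360,2)); out=[]
    g=cv2.cvtColor(cam['image'],cv2.COLOR_RGB2GRAY).astype(np.float32)
    for rr in (.030,.036,.042,.047):
        X3=c+n*n0+rr*(np.cos(t)[:,None]*s-np.sin(t)[:,None]*y)
        p=proj(cam,X3).astype(np.float32); out.append(cv2.remap(g,p[:,:1],p[:,1:],cv2.INTER_LINEAR).ravel())
    a=np.array(out); med=np.median(a); k=(a<med*.55).mean(1)
    print(med,[ [int(q) for q in np.arange(0,360,2)[row<med*.55]] for row in a])
for nm in ('wrist','scene'): face(get(nm),.007)
E
python3 kn.py; python3 ang.py
```

```text
[-0.5189  0.3969  1.1679  0.4459  1.8543  0.7512] 0.06008675057818369 tool axes in (s,y,n):
 [[ 0.2858 -0.9583 -0.0037]
 [-0.9583 -0.2857 -0.006 ]
 [ 0.0046  0.0053 -1.    ]]
tool-frame mm to knob TCP goal [ -1.185   -0.2191 114.1907]
dial,knobtop px [[255.991  181.9521]
 [256.3121 198.9693]]
knob top 1375 [-0.0001 -0.0011  0.0387] [-0.0164 -0.0157  0.034 ] [0.0153 0.0158 0.0409]
dial n 40580 0.00031524638877441325
194.3125 [[266, 268, 270, 272], [266, 268, 270, 272], [268, 270, 272], [6, 178, 266, 268, 270, 272, 274, 358]]
164.77246 [[], [264, 266, 268, 270], [264, 266, 268, 270], [6, 8, 262, 264, 266, 268, 270, 272]]
scene 666 opening by wall slope 113.0399451538117 wall dist from hinge 0.16323021057036122Traceback (most recent call last):
  File "ang.py", line 9, in <module>
    a,b=np.polyfit(*P.T,1); P=P[abs(P[:,1]-a*P[:,0]-b)<.004]
        ~~~~~~~~~~^^^^^^^^
    raise TypeError("expected non-empty vector for x")
TypeError: expected non-empty vector for x
```

arm_command:
  steps:
    - {"travel": [0, 0, -45], "twist": [0, 0, 0], "hand": 60}
    - {"travel": [0, 0, -45], "twist": [0, 0, -10.4], "hand": 60}
    - {"travel": [0, 0, -40], "twist": [0, 0, -10.5], "hand": 60}
    - {"travel": [0, 0, 0], "twist": [0, 0, -10.5], "hand": 60}
    - {"travel": [0, 0, 0], "twist": [0, 0, -10.5], "hand": 60}
    - {"travel": [0, 0, 0], "twist": [0, 0, -10.5], "hand": 60}
    - {"travel": [0, 0, 0], "twist": [0, 0, -10.5], "hand": 60}
    - {"travel": [0, 0, 0], "twist": [0, 0, -10.5], "hand": 60}
    - {"travel": [0, 0, 0], "twist": [0, -10, 0], "hand": 60}
    - {"travel": [0, 0, 0], "twist": [0, -10, 0], "hand": 60}
    - {"travel": [0, 0, 0], "twist": [0, -10, 0], "hand": 60}
    - {"travel": [0, 0, -50], "twist": [0, 0, 0], "hand": 60}

```text
time_s: 18.5
eef_pos: [0.562, -0.2113, 0.3514]
ee_rot: [-0.007, 0.678, 0.735, -0.003]
force: [1.5, -0.1, 0.5]
grip_width: 0.0598
finger_force: 0.0
```

```bash
cat > hd.py <<'E'
from h import *
np.set_printoptions(precision=4,suppress=True)
yaw=np.radians(94.5); X=np.array([np.cos(yaw),np.sin(yaw),0]); y=np.array([-X[1],X[0],0]); Z=np.array([0,0,1.]); A=np.array([X,y,Z])
c=np.array([.5523,-.082,0])+.001*X-.0012*y
st=r.observe(); T=R.from_quat(np.roll(st['ee_rot'],-1)).as_matrix()
print('q',st['qpos'],'tcp clock',A@(st['eef_pos']-c)); print('tool axes in clock\n',A@T)
for nm in ('wrist','scene','side'):
    d=get(nm); Q=(cloud(d)-c)@A.T; I=d['image'].astype(int)
    m=(Q[...,0]>.105)&(Q[...,0]<.18)&(abs(Q[...,1])<.022)&(Q[...,2]>.255)&(Q[...,2]<.31)&(I[...,0]<140)&(I[...,0]>I[...,2]*1.5)
    P=Q[m]
    if len(P)>5: print(nm,len(P),np.median(P,0),np.percentile(P,5,axis=0),np.percentile(P,95,axis=0))
E
python3 hd.py
```

```text
q [-0.4203  0.2898  0.9315 -0.0019  1.9363 -0.502 ] tcp clock [-0.1306  0.0017  0.3514]
tool axes in clock
 [[ 1.      0.0025  0.0061]
 [ 0.0024 -0.9999  0.0149]
 [ 0.0061 -0.0149 -0.9999]]
scene 96 [ 0.1293 -0.0028  0.2806] [ 0.1221 -0.0156  0.2698] [0.1398 0.0145 0.2863]
side 35 [0.1303 0.0118 0.2811] [ 0.1238 -0.0063  0.2739] [0.1411 0.0195 0.2845]
```

arm_command:
  steps:
    - {"travel": [0, 2, -20], "twist": [0, 0, 0], "hand": 60}
    - {"travel": [45, 0, 0], "twist": [0, 0, 0], "hand": 60}
    - {"travel": [45, 0, 0], "twist": [0, 0, 0], "hand": 60}
    - {"travel": [45, 0, 0], "twist": [0, 0, 0], "hand": 60}
    - {"travel": [45, 0, 0], "twist": [0, 0, 0], "hand": 60}
    - {"travel": [45, 0, 0], "twist": [0, 0, 0], "hand": 60}
    - {"travel": [42, 0, 0], "twist": [0, 0, 0], "hand": 60}
    - {"travel": [0, 0, 0], "twist": [0, 0, 0], "hand": 60}
    - {"travel": [0, 0, 0], "twist": [0, 0, 0], "hand": 60}

```text
time_s: 19.77
eef_pos: [0.5449, 0.0515, 0.3779]
ee_rot: [-0.001, 0.679, 0.734, -0.001]
force: [-0.0, 0.2, -0.5]
grip_width: 0.0601
finger_force: 0.0
```

```bash
python3 hd.py
```

```text
q [ 0.0269  0.1318  1.0598 -0.0003  1.9524 -0.0503] tcp clock [ 0.1327 -0.0019  0.3779]
tool axes in clock
 [[ 1.     -0.0014 -0.0001]
 [-0.0014 -1.      0.0025]
 [-0.0001 -0.0025 -1.    ]]
wrist 1284 [ 0.1386 -0.      0.2841] [ 0.1285 -0.0137  0.2775] [0.1453 0.0139 0.286 ]
scene 95 [ 0.1295 -0.0041  0.2807] [ 0.1216 -0.0154  0.2691] [0.141  0.0152 0.2864]
side 36 [0.1289 0.0129 0.2806] [ 0.1246 -0.0048  0.2719] [0.1409 0.0197 0.2852]
```

arm_command:
  steps:
    - {"travel": [2, -2, 35], "twist": [0, 0, 0], "hand": 60}
    - {"travel": [0, 0, 35], "twist": [0, 0, 0], "hand": 60}
    - {"travel": [0, 0, 35], "twist": [0, 0, 0], "hand": 60}
    - {"travel": [0, 0, 0], "twist": [0, 0, 0], "hand": 60}
    - {"travel": [0, 0, 0], "twist": [0, 0, 0], "hand": 45}
    - {"travel": [0, 0, 0], "twist": [0, 0, 0], "hand": 20}
    - {"travel": [0, 0, 0], "twist": [0, 0, 0], "hand": 20}
    - {"travel": [0, 0, 0], "twist": [0, 0, 0], "hand": 20}
    - {"travel": [0, 0, 0], "twist": [0, 0, 0], "hand": 20}

```text
time_s: 21.05
eef_pos: [0.5425, 0.0536, 0.2765]
ee_rot: [0.0, 0.679, 0.734, 0.0]
force: [-5.8, -0.3, 4.7]
grip_width: 0.0307
finger_force: 60.1
```

```bash
python3 hd.py
python3 - <<'E'
import numpy as np
a=66.7+np.linspace(0,114.6,25); ph=np.radians(a); p=np.round(171*np.c_[np.cos(ph),-np.sin(ph)]); print(np.diff(p,axis=0).astype(int).tolist())
E
```

```text
q [ 0.0308  0.1035  1.291  -0.0001  1.7461 -0.0462] tcp clock [0.135  0.0003 0.2765]
tool axes in clock
 [[ 1.     -0.0015 -0.0001]
 [-0.0015 -1.     -0.0009]
 [-0.0001  0.0009 -1.    ]]
wrist 3834 [0.141  0.0002 0.2835] [ 0.1306 -0.0137  0.2744] [0.146  0.0143 0.2858]
scene 59 [0.1249 0.0031 0.2822] [ 0.1216 -0.0152  0.2705] [0.1361 0.0154 0.2984]
side 21 [ 0.1296 -0.0043  0.282 ] [ 0.1238 -0.0148  0.2792] [0.1457 0.0061 0.3072]
[[-14, -5], [-13, -4], [-14, -3], [-14, -2], [-15, 0], [-14, 1], [-14, 2], [-14, 3], [-14, 4], [-13, 5], [-12, 7], [-13, 7], [-11, 9], [-11, 9], [-10, 10], [-9, 11], [-8, 12], [-7, 12], [-6, 13], [-5, 14], [-4, 13], [-2, 14], [-2, 15], [0, 14]]
```

arm_command:
  steps:
    - {"travel": [-14, 0, -5], "twist": [0, 0, 0], "hand": 20}
    - {"travel": [-13, 0, -4], "twist": [0, 0, 0], "hand": 20}
    - {"travel": [-14, 0, -3], "twist": [0, 0, 0], "hand": 20}
    - {"travel": [-14, 0, -2], "twist": [0, 0, 0], "hand": 20}
    - {"travel": [-15, 0, 0], "twist": [0, 0, 0], "hand": 20}
    - {"travel": [-14, 0, 1], "twist": [0, 0, 0], "hand": 20}
    - {"travel": [-14, 0, 2], "twist": [0, 0, 0], "hand": 20}
    - {"travel": [-14, 0, 3], "twist": [0, 0, 0], "hand": 20}
    - {"travel": [-14, 0, 4], "twist": [0, 0, 0], "hand": 20}
    - {"travel": [-13, 0, 5], "twist": [0, 0, 0], "hand": 20}
    - {"travel": [-12, 0, 7], "twist": [0, 0, 0], "hand": 20}
    - {"travel": [0, 0, 0], "twist": [0, 0, 0], "hand": 20}

```text
time_s: 22.7
eef_pos: [0.5543, -0.0977, 0.2673]
ee_rot: [0.0, 0.68, 0.733, -0.0]
force: [-3.7, -0.6, 3.2]
grip_width: 0.0307
finger_force: 59.7
```

```bash
python3 hd.py|head -1; python3 -c "
import numpy as np
a=np.radians(66.7+11*114.6/24);print(np.cos(a)*.171+.0718,np.sin(a)*.171+.117)"
```

```text
q [-0.2398  0.1554  1.2527 -0.0006  1.7331 -0.3157] tcp clock [-0.0168  0.0005  0.2673]
-0.0116891249519267 0.26623326041724604
```

arm_command:
  steps:
    - {"travel": [-13, 0, 7], "twist": [0, 0, 0], "hand": 20}
    - {"travel": [-11, 0, 9], "twist": [0, 0, 0], "hand": 20}
    - {"travel": [-11, 0, 9], "twist": [0, 0, 0], "hand": 20}
    - {"travel": [-10, 0, 10], "twist": [0, 0, 0], "hand": 20}
    - {"travel": [-9, 0, 11], "twist": [0, 0, 0], "hand": 20}
    - {"travel": [-8, 0, 12], "twist": [0, 0, 0], "hand": 20}
    - {"travel": [-7, 0, 12], "twist": [0, 0, 0], "hand": 20}
    - {"travel": [-5, 0, 13], "twist": [0, 0, 0], "hand": 20}
    - {"travel": [-4, 0, 14], "twist": [0, 0, 0], "hand": 20}
    - {"travel": [-3, 0, 13], "twist": [0, 0, 0], "hand": 20}
    - {"travel": [-1, 0, 14], "twist": [0, 0, 0], "hand": 20}
    - {"travel": [0, 0, 0], "twist": [0, 0, 0], "hand": 20}

```text
time_s: 24.35
eef_pos: [0.5608, -0.1819, 0.143]
ee_rot: [0.003, 0.68, 0.733, -0.002]
force: [-1.8, -14.8, 4.0]
grip_width: 0.0308
finger_force: 91.1
```

```bash
python3 hd.py|head -1; python3 -c "
import numpy as np
a=np.radians(66.7+22*114.6/24);print(np.cos(a)*.171+.0718,np.sin(a)*.171+.117)"
```

```text
q [-0.3737  0.2856  1.3512 -0.0056  1.501  -0.4493] tcp clock [-0.1012  0.0005  0.143 ]
-0.09743038714616362 0.14153723836049167
```

arm_command:
  steps:
    - {"travel": [-2, 0, 10], "twist": [0, 0, 0], "hand": 20}
    - {"travel": [-1, 0, 10], "twist": [0, 0, 0], "hand": 20}
    - {"travel": [0, 0, 6], "twist": [0, 0, 0], "hand": 20}
    - {"travel": [0, 0, 0], "twist": [0, 0, 0], "hand": 20}
    - {"travel": [0, 0, 0], "twist": [0, 0, 0], "hand": 20}

```text
time_s: 25.12
eef_pos: [0.561, -0.1835, 0.117]
ee_rot: [0.002, 0.68, 0.734, -0.001]
force: [-1.6, -9.6, 2.3]
grip_width: 0.0313
finger_force: 95.8
```

arm_command:
  steps:
    - {"travel": [0, 0, 3], "twist": [0, 0, 0], "hand": 20}
    - {"travel": [0, 0, 0], "twist": [0, 0, 0], "hand": 20}

```text
time_s: 25.38
eef_pos: [0.561, -0.1834, 0.1142]
ee_rot: [0.002, 0.68, 0.733, -0.001]
force: [-3.7, -8.5, 3.2]
grip_width: 0.0307
finger_force: 96.4
```

arm_command:
  steps:
    - {"travel": [0, 0, 3], "twist": [0, 0, 0], "hand": 20}
    - {"travel": [0, 0, 0], "twist": [0, 0, 0], "hand": 20}

```text
time_s: 25.62
eef_pos: [0.561, -0.1834, 0.1113]
ee_rot: [0.002, 0.68, 0.734, -0.001]
force: [-3.1, -9.3, 4.6]
grip_width: 0.0311
finger_force: 96.8
```

arm_command:
  steps:
    - {"travel": [0, 0, 2], "twist": [0, 0, 0], "hand": 20}
    - {"travel": [0, 0, 0], "twist": [0, 0, 0], "hand": 20}

```text
time_s: 25.88
eef_pos: [0.5611, -0.1833, 0.1093]
ee_rot: [0.001, 0.68, 0.733, -0.001]
force: [-3.4, -8.4, 3.0]
grip_width: 0.0312
finger_force: 97.1
```

```bash
cat > pl.py <<'E'
from h import *
np.set_printoptions(precision=4,suppress=True)
yaw=np.radians(94.5); X=np.array([np.cos(yaw),np.sin(yaw),0]); y=np.array([-X[1],X[0],0]); A=np.array([X,y,[0,0,1]])
c=np.array([.5523,-.082,0])+.001*X-.0012*y
for nm in ('wrist','scene','side'):
    d=get(nm); Q=(cloud(d)-c)@A.T
    m=(abs(Q[...,1])<.07)&(Q[...,0]>-.085)&(Q[...,0]<.035); P=Q[m]; P=P[abs((P-[0,0,.075])@[-.5,0,.866]-.056)<.009]
    for _ in range(6):
        a,b=np.polyfit(P[:,0],P[:,2],1); k=abs(P[:,2]-a*P[:,0]-b)<.0025
        if k.sum()>50: P=P[k]
    t=np.degrees(np.arctan(a)); print(nm,len(P),'slope',t,'opening',30-t,'top height over hinge',(b+a*.0718-.117)*np.cos(np.radians(t)))
st=r.observe(); print('tcp',A@(st['eef_pos']-c))
E
python3 pl.py
```

```text
wrist 101693 slope 27.028043787224725 opening 2.971956212775275 top height over hinge 0.05420075751387502
scene 949 slope 27.01994526670209 opening 2.9800547332979086 top height over hinge 0.05412593445913072
side 801 slope 27.19794386820052 opening 2.8020561317994783 top height over hinge 0.05372365465506601
tcp [-0.1026  0.0004  0.1093]
```

arm_command:
  steps:
    - {"travel": [0, 0, 0], "twist": [0, 0, 0], "hand": 60}
    - {"travel": [0, 0, 0], "twist": [0, 0, 0], "hand": 60}
    - {"travel": [0, 0, 0], "twist": [0, 0, 0], "hand": 60}
    - {"travel": [0, 0, -30], "twist": [0, 0, 0], "hand": 60}
    - {"travel": [2, 0, -40], "twist": [0, 0, 0], "hand": 60}
    - {"travel": [0, 0, 0], "twist": [0, 0, 0], "hand": 5}
    - {"travel": [0, 0, 0], "twist": [0, 0, 0], "hand": 5}
    - {"travel": [0, 0, 0], "twist": [0, 0, 0], "hand": 5}
    - {"travel": [0, 0, 0], "twist": [0, 0, 0], "hand": 5}
    - {"travel": [0, 0, 0], "twist": [0, 0, 0], "hand": 5}

```text
time_s: 27.28
eef_pos: [0.5604, -0.1796, 0.1774]
ee_rot: [-0.001, 0.679, 0.734, -0.0]
force: [-0.6, 0.6, 1.0]
grip_width: 0.005
finger_force: 0.0
```

```bash
python3 pl.py
```

```text
wrist 53991 slope 26.968734537994916 opening 3.0312654620050843 top height over hinge 0.0541717644446879
scene 1019 slope 26.994928910640276 opening 3.005071089359724 top height over hinge 0.05405067638648554
side 999 slope 26.92774612379505 opening 3.0722538762049503 top height over hinge 0.05345435963818697
tcp [-0.099   0.0006  0.1778]
```

arm_command:
  steps:
    - {"travel": [0, 0, 12], "twist": [0, 0, 0], "hand": 5}
    - {"travel": [0, 0, 12], "twist": [0, 0, 0], "hand": 5}
    - {"travel": [0, 0, 4], "twist": [0, 0, 0], "hand": 5}
    - {"travel": [0, 0, 3], "twist": [0, 0, 0], "hand": 5}
    - {"travel": [0, 0, 3], "twist": [0, 0, 0], "hand": 5}
    - {"travel": [0, 0, 0], "twist": [0, 0, 0], "hand": 5}

```text
time_s: 28.18
eef_pos: [0.5606, -0.1797, 0.1439]
ee_rot: [-0.0, 0.679, 0.734, -0.0]
force: [0.2, -0.4, -0.6]
grip_width: 0.005
finger_force: 0.0
```

arm_command:
  steps:
    - {"travel": [0, 0, 2], "twist": [0, 0, 0], "hand": 5}
    - {"travel": [0, 0, 0], "twist": [0, 0, 0], "hand": 5}

```text
time_s: 28.42
eef_pos: [0.5606, -0.1797, 0.1419]
ee_rot: [-0.0, 0.679, 0.734, -0.0]
force: [-0.3, -0.2, 0.3]
grip_width: 0.0051
finger_force: 0.0
```

```bash
python3 pl.py
python3 - <<'E'
exec(open('pl.py').read().split('for nm')[0])
for nm in ('scene','side'):
    d=get(nm); Q=(cloud(d)-c)@A.T; I=d['image'].astype(int)
    m=(Q[...,0]>-.13)&(Q[...,0]<-.07)&(abs(Q[...,1])<.022)&(Q[...,2]>.09)&(Q[...,2]<.15)&(I[...,0]<150)&(I[...,0]>I[...,2]*1.5)
    P=Q[m]; print(nm,len(P),np.percentile(P,[5,50,95],axis=0) if len(P) else '')
E
```

```text
wrist 70739 slope 29.45651737160583 opening 0.5434826283941696 top height over hinge 0.05424339183468837
scene 1012 slope 29.670972319519905 opening 0.32902768048009534 top height over hinge 0.05459794185932097
side 927 slope 29.64158137463978 opening 0.35841862536021907 top height over hinge 0.05367592744320357
tcp [-0.099   0.0006  0.1419]
scene 60 [[-0.1133 -0.0166  0.093 ]
 [-0.1072 -0.0104  0.1168]
 [-0.0783  0.0091  0.125 ]]
side 32 [[-0.1111 -0.0062  0.1084]
 [-0.1094  0.0135  0.1166]
 [-0.1014  0.0194  0.1224]]
```

arm_command:
  steps:
    - {"travel": [0, 0, 2], "twist": [0, 0, 0], "hand": 5}
    - {"travel": [0, 0, 0], "twist": [0, 0, 0], "hand": 5}

```text
time_s: 28.92
eef_pos: [0.5607, -0.1797, 0.1402]
ee_rot: [-0.0, 0.679, 0.734, -0.0]
force: [-0.3, 0.1, 1.7]
grip_width: 0.0047
finger_force: 1.2
```

arm_command:
  steps:
    - {"travel": [0, 0, 1], "twist": [0, 0, 0], "hand": 5}
    - {"travel": [0, 0, 0], "twist": [0, 0, 0], "hand": 5}

```text
time_s: 29.18
eef_pos: [0.5607, -0.1798, 0.14]
ee_rot: [0.0, 0.679, 0.734, -0.0]
force: [-2.9, 0.4, 6.5]
grip_width: 0.0051
finger_force: 3.4
```

arm_command:
  steps:
    - {"travel": [0, 0, 2], "twist": [0, 0, 0], "hand": 5}
    - {"travel": [0, 0, 0], "twist": [0, 0, 0], "hand": 5}

```text
time_s: 29.42
eef_pos: [0.5609, -0.1798, 0.1398]
ee_rot: [0.001, 0.679, 0.734, 0.0]
force: [-7.2, 2.5, 16.0]
grip_width: 0.005
finger_force: 7.6
```

arm_command:
  steps:
    - {"travel": [0, 0, -10], "twist": [0, 0, 0], "hand": 5}
    - {"travel": [0, 0, -30], "twist": [0, 0, 0], "hand": 5}
    - {"travel": [0, 0, -40], "twist": [0, 0, 0], "hand": 30}
    - {"travel": [0, 0, -40], "twist": [0, 0, 0], "hand": 60}
    - {"travel": [0, 0, 0], "twist": [0, 0, 0], "hand": 60}
    - {"travel": [0, 0, 0], "twist": [0, 0, 0], "hand": 60}

```text
time_s: 30.18
eef_pos: [0.5605, -0.1796, 0.2558]
ee_rot: [-0.001, 0.679, 0.734, -0.001]
force: [-0.6, 0.3, -0.4]
grip_width: 0.0598
finger_force: 0.0
```

```bash
python3 pl.py; python3 kn.py | tail -2
```

```text
wrist 31113 slope 29.974132421476277 opening 0.02586757852372301 top height over hinge 0.054180725198830874
scene 1073 slope 30.077567674720985 opening -0.07756767472098502 top height over hinge 0.054594048757756426
side 1202 slope 29.954565357316667 opening 0.04543464268333253 top height over hinge 0.053448368913740364
tcp [-0.0988  0.0009  0.2552]
dial,knobtop px [[256.966   52.7375]
 [257.0574  79.4296]]kn.py:11: RuntimeWarning: Mean of empty slice.
  m=(Q[...,2]>.034)&(Q[...,2]<.047)&(np.hypot(Q[...,0],Q[...,1])<.03); P=Q[m]; print('knob top',len(P),P.mean(0),P.min(0),P.max(0))
  ret = um.true_divide(
Traceback (most recent call last):
  File "kn.py", line 11, in <module>
    m=(Q[...,2]>.034)&(Q[...,2]<.047)&(np.hypot(Q[...,0],Q[...,1])<.03); P=Q[m]; print('knob top',len(P),P.mean(0),P.min(0),P.max(0))
                                                                                                                   ~~~~~^^^
ValueError: zero-size array to reduction operation minimum which has no identity
```

Fully shut (0.0°), arm clear; hand in.

```bash
python3 -c "
from bench import job
print(job.close_job())"
```

```text
the job is handed in; nothing more can be done
None
```

The hour hand was turned five clicks from four to nine o'clock, checked in two camera views. The cover measured fully shut (within about 0.1°), the arm is clear, I moved nothing else on purpose (not re-checked), and the job was handed in at about 30 s.

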